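Seat a tube stopper with the spring striker

TASK

Seat the stopper of the sample tube with the spring seater: draw the striker back by its handle until the sear catches, feeling for the catch and not dragging the handle hard against the back stop, and let go of it. Then press the trip lever down, gently, so that the striker fires and drives the stopper fully home; do not touch the stopper or push the striker in by hand, and leave everything else on the bench where it is.

Things in the scene. Friction and masses are not known exactly. Their poses are not given: they have to be found in the camera images.
- seater: Spring stopper seater fixed to the bench. Origin on the bench under the striker's axis; x = striking direction (to the tube), z up, in mm: base plate 300x100x12, x -75 to 225; aluminium housing x -60 to 50, y -32 to 32, top at 85; glass tube 30 across along x, rim at x 100. Hidden in the housing: a sear and a sprung back stop, set elsewhere along the stroke each time, not measurable from outside
- handle (a point): Middle of the cocking handle: black cross bar, 18 mm thick along the seater's x, 56 long along its y, 18 high, 100 mm above the bench on a 12 mm neck rising from the rear end of the 12 mm rod (rod axis 55 mm up). It moves along x with the striker; at rest its near face is 46 mm clear of the housing's rear wall
- striker (a joint): Draw of the striker (m): 0 at rest, grows as the handle is pulled to the seater's -x. Spring 0.28 N per mm drawn, friction under 1 N. Riding over the sear adds up to 4 N. The sear catches at a draw between 33 and 59 mm (unknown); 2 mm beyond it meets the back stop, where the pull rises sharply, by 14 N within a mm. Caught, it stays drawn when let go
- back_stop (a joint): Give of the sprung back stop in m, hidden in the housing: 0 until it is pressed with over 14 N on top of the striker's own pull, then 1 N more for each mm; it is overstrained past 2.5 mm
- trip (a joint): Turn of the trip lever in rad: 0 up (at rest, sprung), grows to 0.16 as its pad is pressed down; it frees the sear at about 0.10 to 0.12, and comes up again by itself
- trip_pad (a point): Middle of the top of the trip lever's pad: grey plate 40 mm along the seater's x, 30 along its y, at the seater's -y side, 85 mm from the striker's axis, 98 mm above the bench. The lever, a steel strip, lies across the housing's top, hinged 115 mm from the pad. Press it straight down: 3 to 6 N and about 12 to 14 mm of travel free the sear; firm end at 18 mm
- stopper (a joint): How far the dark rubber stopper has gone into the tube, in m: 0 as found, 0.008 fully home with its flange against the rim. It grips the tube with about 4 N
- stopper_face (a point): Middle of the outer face of the stopper's flange (33 mm across, 6 mm thick), 55 mm above the bench, 4 mm ahead of the striker's hammer at rest
- dish: Bystander: flat round covered glass dish, 90 dia x 17 high (mm); origin at the centre of its underside
- jar: Bystander: small glass jar with a screw cap, 60 dia x 98 high (mm); origin at the centre of its underside
- tip_box: Bystander: clear box of pipette tips, 119 x 84 x 62 high (mm); origin at the centre of its underside
- marker0: Bystander: marker pen lying flat, 135 long, 13 thick (mm); origin at the centre of its underside
- marker1: Bystander: second marker pen lying flat, 135 long, 13 thick (mm); origin at the centre of its underside
- spatula: Bystander: steel lab spatula lying flat, 160 long, 5 thick (mm); origin at the centre of its underside
- rack: Bystander: white sheet-metal rack of test tubes, 160 x 56 x 92 high (mm); origin at the centre of its underside

How it is judged:
By the outcome, as a careful person would: the job done as asked, in the order asked, and still so for the second after the job is handed in, with the robot touching nothing.
It also fails if it takes over 51 s, if anything falls off the work surface, if the arm or the gripper's body presses on something with over 40 N, if the wrist force passes 120 N, or if a joint passes its speed limit or range.

ROBOT

A 6-joint arm with a two-finger parallel gripper is mounted at the origin on the work surface. World frame = base frame: x ahead of the robot, y to its left, z up, the work surface at z = 0. Lengths are in mm, angles in rad, forces in N, time in s.
With the tool pointing down it reaches from about 275 to 750 mm from the base axis. Payload 10.2 kg.
Tool frame: the origin (TCP) lies at the very end of the fingers, on their centre line; the grasp point (between the pads) lies 19 mm behind it (ctrl.pinch_z is the distance from the TCP to the grasp point, in mm); y points along the fingers, z is the direction in which the jaws open and shut, and the axes are right-handed (so a half turn about y gives the same grasp; the last joint's range is limited). The gripper opens to 85 mm and grips with 20 to 120 N. Pads are 22 mm wide; open, the fingers measure 114 mm over their backs; the gripper's body (76 mm by 85 mm) begins 54 mm behind the grasp point. The pads swing forward as they close: fully open they stand 13 mm farther back than shut.
Start: joints at [1.122, 0.313, 1.498, -0, 1.331, -0.223], TCP at [117.553, 511.676, 231.294] pointing down, gripper open.
Joint ranges: [-2.94, 2.94], [-0.97, 2.17], [0.19, 2.56], [-1.23, 4.37], [0.02, 3.11], [-2.88, 2.88]. Speed limits (rad/s): [2.39, 2.39, 3.01, 3.14, 3.14, 3.14].

INTERFACE

Orientations are given as a unit quaternion [w, x, y, z].
In Python, from rig import sense, eyes, ctrl gives the robot as it stands. The module is installed in compiled form; this text tells all that it offers.
- The arm moves only by the shell command python3 -m handwheel 'ROWS' [FORCE]. ROWS is JSON, a list of rows, each an object of numbers: "grip": the finger opening in mm, from 0 to 85.4; "tx", "ty", "tz": the shift along the tool's x, y, z in mm; "wx", "wy", "wz": the turn, a rotation vector about the tool's x, y, z in rad. In form: [{"grip": .., "tx": .., "ty": .., "tz": .., "wx": .., "wy": .., "wz": ..}, ...]. A call has 1 to 10 rows; each row shifts and turns the commanded pose from where the row before left it, along the tool's axes as they then stand; what a row does not reach is not made up. A row lasts 1/12 s, in which the tool goes at most 41.7 mm and 7.16 degrees, less where a joint would pass 70% of its speed; a pose out of reach is approached as far as the arm can. A call is refused whole if a number of a shift passes 41.7 or a number of a turn 0.125, either way. A call with a gripper value outside its range is refused whole. The fingers move at their own pace and stop on an object; FORCE is the grip in N (left out, the last holds). Time passes only in rows, so rows that do not move let the fingers close. It gives the time, the measured TCP pose, the force and the opening at its end, in the units of the state.
- sense(): the state, without advancing time (a new reading comes with each control period).
- eyes.capture(name): name is "side" or "top" or "wrist"; returns a dict with "pixels" (420x560x3 uint8, red, green, blue), "mtx" (3x3 intrinsics, pixels), "R" (3x3) and "t" (3): a world point X has camera coordinates R X + t. Camera axes: x right, y down, z forward; pixel columns grow to the right and rows downward; lengths in mm; the calibration is good to about 2 mm. A picture is of the moment at which its call begins. There is no depth.
- ctrl.finish_job(): hands the job in, once; it reports no verdict.
The state is a dict: "time_s": time; "joints": joint angles; "dq": joint speeds; "tau": joint torques, N m; "eef_pos": TCP position; "ee_rot": TCP orientation; "force": force on the tool from outside, world axes, zero at the start; "wrist_torque": the same for the moment, N m; "grip_width": opening from 0.0 (shut) to 1.0 (fully open).
Only numpy, scipy, OpenCV 4.12 (cv2) and the standard library are available. Lean on these libraries where they do the work, as an engineer would, in place of code of your own. Each camera call takes 0.05 s, during which the arm holds its last target.

## Working session

There is one attempt and no reset: what is moved stays moved. The work goes in short steps, Python scripts to look and compute and a shell command to move; the robot and the scene stay as the last step left them, time stands still between calls to the robot, and variables do not carry over. Pictures are saved under pics/ and viewed, and the job is handed in when it is done.

```bash
mkdir -p pics; python3 - <<'E'
from rig import sense, eyes, ctrl
import cv2, numpy as np
s=sense(); print({k:np.round(v,3).tolist() for k,v in s.items()}, ctrl.pinch_z)
for n in ("side","top","wrist"):
    c=eyes.capture(n); cv2.imwrite(f"pics/{n}0.png",c["pixels"][:,:,::-1]); np.savez(f"pics/{n}0.npz",**c)
    print(n, c["mtx"].round(1).tolist(), c["R"].round(4).tolist(), c["t"].round(1).tolist())
E
```

```text
{'time_s': 0.0, 'joints': [1.122, 0.313, 1.498, -0.0, 1.331, -0.223], 'dq': [-0.0, -0.0, -0.0, 0.001, 0.0, 0.001], 'tau': [-0.001, -41.228, -25.974, -0.0, 0.004, 0.0], 'eef_pos': [117.443, 511.425, 230.743], 'ee_rot': [-0.702, 0.703, -0.08, 0.08], 'force': [-1.335, 0.14, -0.109], 'wrist_torque': [0.039, -0.006, -0.033], 'grip_width': 0.997} 18.700000000000003
side [[385.9, 0.0, 283.9], [0.0, 385.9, 205.0], [0.0, 0.0, 1.0]] [[-0.9676, -0.2521, 0.0133], [-0.2009, 0.7369, -0.6455], [0.1529, -0.6273, -0.7636]] [587.3, 145.3, 743.1]
top [[487.9, 0.0, 280.2], [0.0, 487.9, 202.2], [0.0, 0.0, 1.0]] [[-0.0239, -0.9997, -0.0085], [-0.9952, 0.0246, -0.0944], [0.0946, 0.0062, -0.9955]] [86.2, 589.0, 888.3]
wrist [[349.5, 0.0, 277.0], [0.0, 349.5, 212.8], [0.0, 0.0, 1.0]] [[0.2237, 0.9746, -0.0014], [0.9343, -0.2141, 0.285], [0.2775, -0.0651, -0.9585]] [-524.1, -36.4, 380.2]
```

View pics/top0.png

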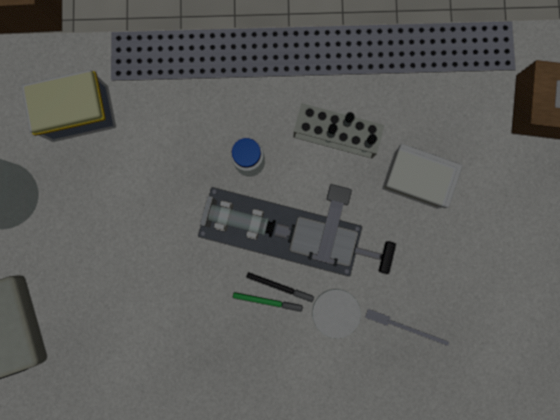

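View pics/side0.png

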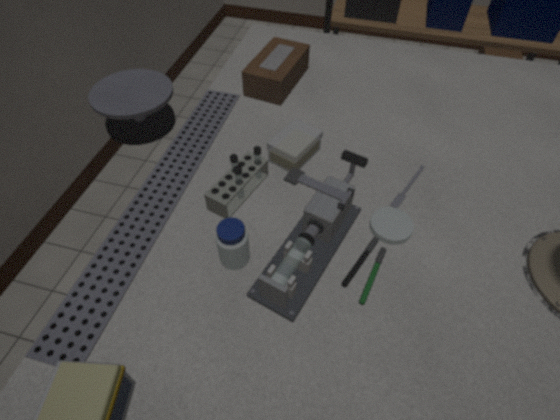

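View pics/wrist0.png

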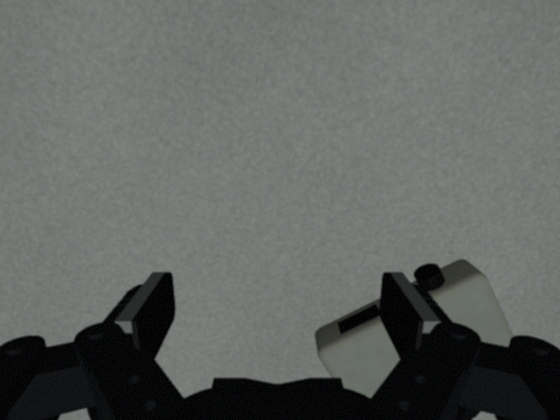

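The top view shows the seater around (200-360, 190-275), with the handle at about (387,257), the trip pad at (339,194) and the tube to the left. I'll enlarge both views.

```bash
python3 - <<'E'
import cv2
a=cv2.imread("pics/top0.png")[170:290,190:410]
cv2.imwrite("pics/topc.png",cv2.convertScaleAbs(cv2.resize(a,(792,432),interpolation=cv2.INTER_CUBIC),alpha=1.8))
a=cv2.imread("pics/side0.png")[140:330,240:430]
cv2.imwrite("pics/sidec.png",cv2.convertScaleAbs(cv2.resize(a,(600,600),interpolation=cv2.INTER_CUBIC),alpha=1.8))
E
```

```text
(no output)
```

View pics/topc.png

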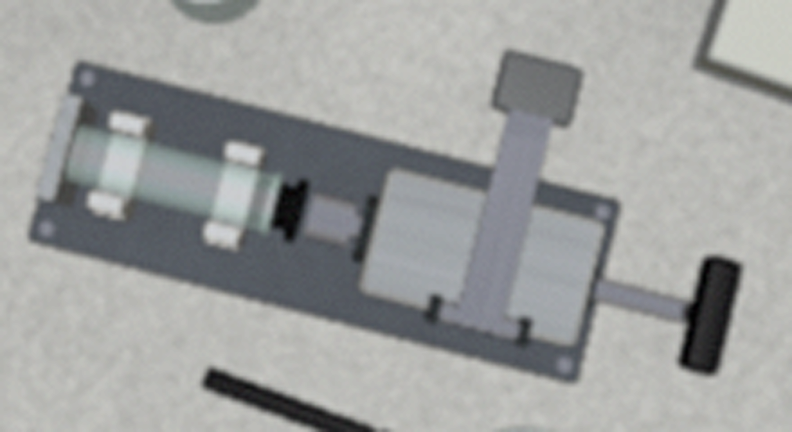

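View pics/sidec.png

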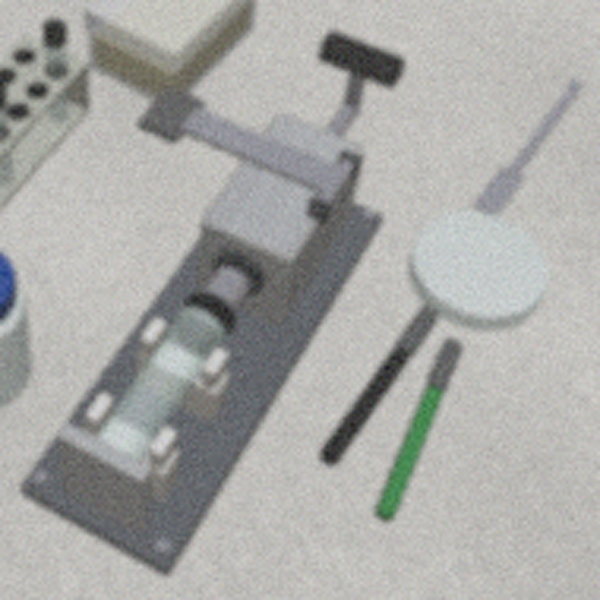

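```bash
cat > h.py <<'E'
import numpy as np, cv2
from scipy.optimize import least_squares
from scipy.spatial.transform import Rotation as Ro
C={n:dict(np.load(f"pics/{n}0.npz")) for n in ("top","side")}
def proj(c,X):
    p=c["R"]@X+c["t"]; p=c["mtx"]@p; return p[:2]/p[2]
E
python3 - <<'E'
from h import *
O={"top":((190,170),3.6),"side":((240,140),600/190)}
P=[("top",(79,62),(225,-50,12)),("top",(620,202),(-75,-50,12)),("top",(578,382),(-75,50,12)),("top",(30,240),(225,50,12)),
("top",(388,168),(50,-32,85)),("top",(606,222),(-60,-32,85)),("top",(575,348),(-60,32,85)),("top",(360,292),(50,32,85)),
("side",(22,488),(225,-50,12)),("side",(168,573),(225,50,12)),("side",(382,215),(-75,50,12)),
("top",(711,315),(-115,0,107)),("side",(362,56),(-115,0,104))]
def W(p,l): 
    return np.r_[Ro.from_euler('z',p[2]).as_matrix()@np.array(l,float)]+[p[0],p[1],0]
def res(p):
    r=[]
    for n,px,l in P:
        o,s=O[n]; r+=list(proj(C[n],W(p,l))-(np.array(px)/s+o))
    return r
f=least_squares(res,[550,0,1.3],loss='soft_l1'); p=f.x
print(p, np.round(np.reshape(res(p),(-1,2)),1).tolist())
for l in [(-115,0,100),(0,-85,98)]: print(W(p,l).round(1))
# two-view triangulation
def tri(a,b):
    def r(X): return np.r_[proj(C["top"],X)-(np.array(a)/3.6+(190,170)), proj(C["side"],X)-(np.array(b)*190/600+(240,140))]
    q=least_squares(r,[500,0,100]); print(q.x.round(1), np.abs(q.fun).max().round(2))
tri((711,315),(362,58)); tri((538,88),(171,110))
E
```

```text
[516.10711648   1.65837844   1.29418353] [[-1.1, -0.6], [0.7, -0.5], [-0.1, 1.0], [-1.3, 0.5], [0.1, -0.8], [0.5, -0.1], [0.4, 0.6], [-1.2, 0.2], [-1.3, -0.1], [0.4, -0.0], [0.7, -0.4], [0.4, 0.0], [-0.3, -0.4]]
[ 484.7 -109.   100. ]
[597.9 -21.6  98. ]
[ 484.3 -109.5  100.9] 0.25
[595.2 -31.7  98. ] 0.01
```

```bash
cat >> h.py <<'E'
from rig import sense, eyes, ctrl
YAW=1.2942; XS=np.array([np.cos(YAW),np.sin(YAW),0]); ORG=np.array([516.1,1.7,0])
def st(target=None):
    s=sense(); w,x,y,z=s["ee_rot"]; R=Ro.from_quat([x,y,z,w]); M=R.as_matrix()
    # yaw err for tool z along +-XS
    zt=M[:,2]; out={}
    for sg in (1,-1):
        T=np.c_[np.cross([0,0,-1],sg*XS),[0,0,-1],sg*XS]
        out[sg]=(R.inv()*Ro.from_matrix(T)).as_rotvec().round(4).tolist()
    print("t",round(s["time_s"],2),"pos",np.round(s["eef_pos"],1).tolist(),"F",np.round(s["force"],2).tolist(),"Fx_s",round(float(np.dot(s["force"],XS)),2),"grip",round(float(s["grip_width"])*85.4,1),"j",np.round(s["joints"],2).tolist())
    print(" rot to +XS",out[1]," -XS",out[-1]," toolx",M[:,0].round(3).tolist(),"toolz",zt.round(3).tolist())
    if target is not None:
        print(" shift tool", (M.T@(np.array(target)-s["eef_pos"])).round(1).tolist())
    return s
E
python3 - <<'E'
from h import *
st([484.5,-109.3,180])
E
```

```text
t 0.15 pos [117.5, 511.5, 230.9] F [-0.3, 0.08, 0.13] Fx_s -0.0 grip 85.5 j [1.12, 0.31, 1.5, 0.0, 1.33, -0.22]
 rot to +XS [0.0009, 0.0508, -0.0002]  -XS [-0.0003, -3.0908, -0.0015]  toolx [0.975, -0.224, -0.0] toolz [0.224, 0.975, -0.001]
 shift tool [496.7, 51.2, -522.8]
```

```bash
python3 -m handwheel '[{"grip":45,"wy":0.0508},{"tx":24,"tz":-25},{"tx":24,"tz":-25},{"tx":24,"tz":-25},{"tx":24,"tz":-25},{"tx":24,"tz":-25},{"tx":24,"tz":-25},{"tx":24,"tz":-25},{"tx":24,"tz":-25},{"tx":24,"tz":-25}]' 60; python3 -c "
from h import *
st([484.5,-109.3,180])"
```

```text
t 0.15 pos [117.5, 511.5, 230.9] F [-0.3, 0.08, 0.13] Fx_s -0.0 grip 85.5 j [1.12, 0.31, 1.5, 0.0, 1.33, -0.22]
 rot to +XS [0.0009, 0.0508, -0.0002]  -XS [-0.0003, -3.0908, -0.0015]  toolx [0.975, -0.224, -0.0] toolz [0.224, 0.975, -0.001]
 shift tool [496.7, 51.2, -522.8]invalid input
```

```bash
python3 -m handwheel '[{"grip":45,"tx":0,"ty":0,"tz":0,"wx":0,"wy":0.05,"wz":0},{"grip":45,"tx":24,"ty":0,"tz":-25,"wx":0,"wy":0,"wz":0},{"grip":45,"tx":24,"ty":0,"tz":-25,"wx":0,"wy":0,"wz":0},{"grip":45,"tx":24,"ty":0,"tz":-25,"wx":0,"wy":0,"wz":0},{"grip":45,"tx":24,"ty":0,"tz":-25,"wx":0,"wy":0,"wz":0},{"grip":45,"tx":24,"ty":0,"tz":-25,"wx":0,"wy":0,"wz":0},{"grip":45,"tx":24,"ty":0,"tz":-25,"wx":0,"wy":0,"wz":0},{"grip":45,"tx":24,"ty":0,"tz":-25,"wx":0,"wy":0,"wz":0},{"grip":45,"tx":24,"ty":0,"tz":-25,"wx":0,"wy":0,"wz":0},{"grip":45,"tx":24,"ty":0,"tz":-25,"wx":0,"wy":0,"wz":0}]' 60; python3 -c "
from h import *
st([484.5,-109.3,180])"
```

```text
time_s: 0.98
eef_pos: [264.3, 234.8, 231.3]
ee_rot: [0.7, -0.7, 0.097, -0.097]
force: [0.5, 0.5, 0.6]
grip_width: 0.524
t 0.98 pos [264.3, 234.8, 231.3] F [0.48, 0.49, 0.57] Fx_s 0.6 grip 44.7 j [0.39, -0.08, 1.94, -0.0, 1.28, -0.9]
 rot to +XS [-0.0001, 0.0012, 0.0001]  -XS [0.0002, -3.1404, 0.0001]  toolx [0.962, -0.272, 0.0] toolz [0.272, 0.962, 0.0]
 shift tool [305.4, 51.3, -271.3]
```

```bash
python3 -m handwheel '[{"grip":45,"tx":28,"ty":0,"tz":-27,"wx":0,"wy":0,"wz":0},{"grip":45,"tx":28,"ty":0,"tz":-27,"wx":0,"wy":0,"wz":0},{"grip":45,"tx":28,"ty":0,"tz":-27,"wx":0,"wy":0,"wz":0},{"grip":45,"tx":28,"ty":0,"tz":-27,"wx":0,"wy":0,"wz":0},{"grip":45,"tx":28,"ty":0,"tz":-27,"wx":0,"wy":0,"wz":0},{"grip":45,"tx":28,"ty":0,"tz":-27,"wx":0,"wy":0,"wz":0},{"grip":45,"tx":28,"ty":0,"tz":-27,"wx":0,"wy":0,"wz":0},{"grip":45,"tx":28,"ty":0,"tz":-27,"wx":0,"wy":0,"wz":0},{"grip":45,"tx":28,"ty":0,"tz":-27,"wx":0,"wy":0,"wz":0},{"grip":45,"tx":28,"ty":0,"tz":-27,"wx":0,"wy":0,"wz":0}]' 60; python3 -c "
from h import *
st([484.5,-109.3,150])"
```

```text
time_s: 1.82
eef_pos: [460.5, -101.7, 231.1]
ee_rot: [0.7, -0.7, 0.097, -0.097]
force: [0.7, 1.2, -0.8]
grip_width: 0.531
t 1.82 pos [460.5, -101.7, 231.1] F [0.68, 1.24, -0.77] Fx_s 1.38 grip 45.3 j [-0.47, 0.2, 1.65, 0.0, 1.3, -1.76]
 rot to +XS [-0.0001, 0.0003, -0.0003]  -XS [-0.0004, -3.1413, 0.0002]  toolx [0.962, -0.273, -0.0] toolz [0.273, 0.962, 0.0]
 shift tool [25.2, 81.1, -0.8]
```

```bash
python3 -m handwheel '[{"grip":45,"tx":13,"ty":27,"tz":0,"wx":0,"wy":0,"wz":0},{"grip":45,"tx":12,"ty":27,"tz":0,"wx":0,"wy":0,"wz":0},{"grip":45,"tx":0,"ty":20,"tz":-1,"wx":0,"wy":0,"wz":0},{"grip":45,"tx":0,"ty":0,"tz":0,"wx":0,"wy":0,"wz":0},{"grip":45,"tx":0,"ty":0,"tz":0,"wx":0,"wy":0,"wz":0}]' 60; python3 -c "
from h import *
st([484.5,-109.3,82])
for n in ('wrist','top','side'):
    c=eyes.capture(n); cv2.imwrite(f'pics/{n}1.png',cv2.convertScaleAbs(c['pixels'][:,:,::-1],alpha=1.8))
    print(n, proj(c,np.array([484.5,-109.3,109])), proj(c,np.array([484.5,-109.3,109])-9*XS),proj(c,np.array([484.5,-109.3,109])+9*XS))
"
```

```text
time_s: 2.23
eef_pos: [483.5, -107.3, 157.1]
ee_rot: [0.701, -0.7, 0.098, -0.097]
force: [-0.3, -0.3, 0.5]
grip_width: 0.527
t 2.23 pos [483.5, -107.3, 157.1] F [-0.3, -0.27, 0.47] Fx_s -0.34 grip 45.0 j [-0.46, 0.32, 1.69, -0.0, 1.13, -1.75]
 rot to +XS [-0.0003, 0.0008, -0.0018]  -XS [-0.0028, -3.1408, 0.0005]  toolx [0.962, -0.272, -0.002] toolz [0.272, 0.962, 0.0]
 shift tool [1.7, 75.1, -1.7]
wrist [274.77933476 242.60583789] [259.42255161 242.59295656] [290.13566763 242.61871884]
top [388.39119094 257.6491974 ] [393.58381817 258.98973518] [383.20216844 256.30959024]
side [354.85015225 155.49546251] [356.58555891 152.99235373] [353.09274271 158.03030771]
```

View pics/wrist1.png

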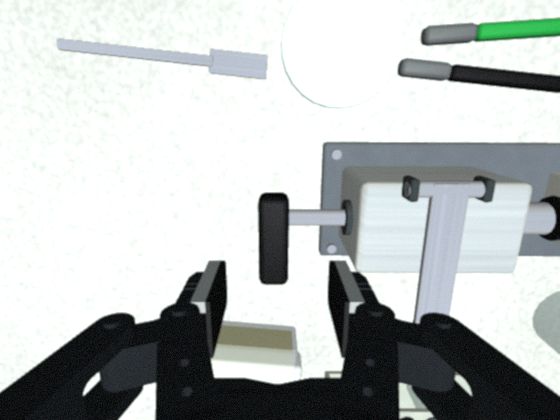

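View pics/side1.png

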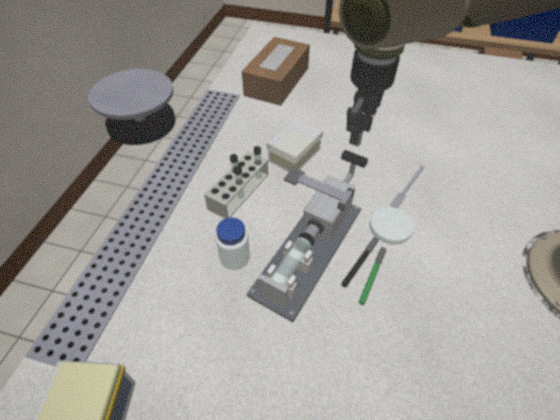

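Wrist view: the handle is at (273,238), within 4 px of my prediction, and the jaws straddle it. I'll go down and grip.

```bash
python3 -m handwheel '[{"grip":45,"tx":1,"ty":20,"tz":-2,"wx":0,"wy":0,"wz":0},{"grip":45,"tx":0,"ty":20,"tz":0,"wx":0,"wy":0,"wz":0},{"grip":45,"tx":0,"ty":15,"tz":0,"wx":0,"wy":0,"wz":0},{"grip":45,"tx":0,"ty":12,"tz":0,"wx":0,"wy":0,"wz":0},{"grip":45,"tx":0,"ty":0,"tz":0,"wx":0,"wy":0,"wz":0},{"grip":45,"tx":0,"ty":0,"tz":0,"wx":0,"wy":0,"wz":0}]' 40; python3 -c "
from h import *
st([484.5,-109.3,82])
for n in ('wrist',):
    c=eyes.capture(n); cv2.imwrite(f'pics/{n}2.png',cv2.convertScaleAbs(c['pixels'][:,:,::-1],alpha=1.8))
"
```

```text
time_s: 2.88
eef_pos: [484.6, -109.7, 91.3]
ee_rot: [-0.7, 0.701, -0.097, 0.098]
force: [0.2, -0.6, -0.4]
grip_width: 0.525
t 2.88 pos [484.6, -109.7, 91.3] F [0.16, -0.58, -0.42] Fx_s -0.51 grip 44.9 j [-0.46, 0.41, 1.76, -0.0, 0.97, -1.75]
 rot to +XS [0.0002, 0.001, 0.0011]  -XS [0.0017, -3.1406, -0.0003]  toolx [0.962, -0.272, 0.001] toolz [0.272, 0.962, -0.0]
 shift tool [-0.2, 9.3, 0.4]
```

View pics/wrist2.png

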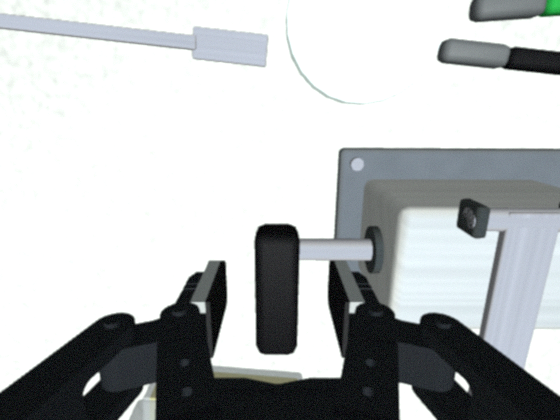

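Jaws straddle the bar (256–298 px, centred between the pads at 225/330). Down 8 mm more, then close.

```bash
python3 -m handwheel '[{"grip":45,"tx":0,"ty":5,"tz":0,"wx":0,"wy":0,"wz":0},{"grip":45,"tx":0,"ty":3,"tz":0,"wx":0,"wy":0,"wz":0},{"grip":30,"tx":0,"ty":0,"tz":0,"wx":0,"wy":0,"wz":0},{"grip":10,"tx":0,"ty":0,"tz":0,"wx":0,"wy":0,"wz":0},{"grip":10,"tx":0,"ty":0,"tz":0,"wx":0,"wy":0,"wz":0},{"grip":10,"tx":0,"ty":0,"tz":0,"wx":0,"wy":0,"wz":0},{"grip":10,"tx":0,"ty":0,"tz":0,"wx":0,"wy":0,"wz":0}]' 40; python3 -c "
from h import *
st()"
```

```text
time_s: 3.52
eef_pos: [484.3, -109.7, 82.6]
ee_rot: [-0.7, 0.7, -0.097, 0.097]
force: [-1.1, 0.1, 3.6]
grip_width: 0.203
t 3.52 pos [484.3, -109.7, 82.6] F [-1.14, 0.13, 3.62] Fx_s -0.19 grip 17.4 j [-0.46, 0.43, 1.76, 0.0, 0.95, -1.75]
 rot to +XS [0.0, 0.0007, 0.0003]  -XS [0.0005, -3.1409, -0.0001]  toolx [0.962, -0.272, 0.0] toolz [0.272, 0.962, -0.0]
```

```bash
python3 -m handwheel '[{"grip":10,"tx":0,"ty":0,"tz":-3,"wx":0,"wy":0,"wz":0},{"grip":10,"tx":0,"ty":0,"tz":-3,"wx":0,"wy":0,"wz":0},{"grip":10,"tx":0,"ty":0,"tz":-3,"wx":0,"wy":0,"wz":0},{"grip":10,"tx":0,"ty":0,"tz":-3,"wx":0,"wy":0,"wz":0},{"grip":10,"tx":0,"ty":0,"tz":-3,"wx":0,"wy":0,"wz":0},{"grip":10,"tx":0,"ty":0,"tz":-3,"wx":0,"wy":0,"wz":0},{"grip":10,"tx":0,"ty":0,"tz":-2,"wx":0,"wy":0,"wz":0},{"grip":10,"tx":0,"ty":0,"tz":0,"wx":0,"wy":0,"wz":0}]' 40; cat >> h.py <<'E'
def pull():
    s=sense(); p0=np.array([484.3,-109.7,82.6])
    print("draw %.2f Fx_s %.2f Fz %.2f lat %.2f grip %.1f t %.2f"%(-(s["eef_pos"]-p0)@XS, np.dot(s["force"],XS), s["force"][2], np.cross(XS,s["force"])[2], s["grip_width"]*85.4, s["time_s"]))
E
python3 -c "
from h import *
pull()"; python3 - <<'E'
from h import *
c=eyes.capture('wrist'); cv2.imwrite('pics/wrist3.png',cv2.convertScaleAbs(c['pixels'][:,:,::-1],alpha=1.8))
pull()
E
```

```text
time_s: 4.18
eef_pos: [478.8, -128.9, 82.5]
ee_rot: [0.701, -0.7, 0.097, -0.097]
force: [-1.2, 4.6, 6.1]
grip_width: 0.201
draw 20.01 Fx_s 4.07 Fz 6.08 lat 2.37 grip 17.1 t 4.18
draw 19.91 Fx_s 4.37 Fz 5.14 lat 0.18 grip 17.2 t 4.23
```

View pics/wrist3.png

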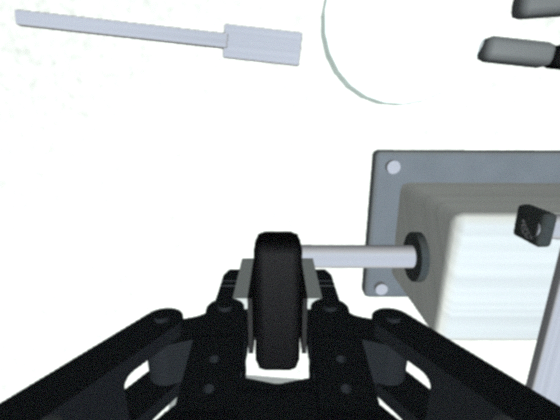

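The handle is held at 20 mm draw and the rod is longer. Next to 30 mm, then 1 mm at a time.

```bash
P='from h import *;pull()'; python3 -m handwheel '[{"grip":10,"tx":0,"ty":0,"tz":-3,"wx":0,"wy":0,"wz":0},{"grip":10,"tx":0,"ty":0,"tz":-3,"wx":0,"wy":0,"wz":0},{"grip":10,"tx":0,"ty":0,"tz":-3,"wx":0,"wy":0,"wz":0},{"grip":10,"tx":0,"ty":0,"tz":-1,"wx":0,"wy":0,"wz":0},{"grip":10,"tx":0,"ty":0,"tz":0,"wx":0,"wy":0,"wz":0}]' 40 >/dev/null; python3 -c "$P"
python3 -m handwheel '[{"grip":10,"tx":0,"ty":0,"tz":-1,"wx":0,"wy":0,"wz":0},{"grip":10,"tx":0,"ty":0,"tz":0,"wx":0,"wy":0,"wz":0}]' >/dev/null; python3 -c "$P"
python3 -m handwheel '[{"grip":10,"tx":0,"ty":0,"tz":-1,"wx":0,"wy":0,"wz":0},{"grip":10,"tx":0,"ty":0,"tz":0,"wx":0,"wy":0,"wz":0}]' >/dev/null; python3 -c "$P"
python3 -m handwheel '[{"grip":10,"tx":0,"ty":0,"tz":-1,"wx":0,"wy":0,"wz":0},{"grip":10,"tx":0,"ty":0,"tz":0,"wx":0,"wy":0,"wz":0}]' >/dev/null; python3 -c "$P"
```

```text
draw 28.62 Fx_s 13.28 Fz 7.06 lat 0.81 grip 17.3 t 4.65
draw 29.31 Fx_s 14.78 Fz 5.77 lat 0.51 grip 17.3 t 4.82
draw 29.72 Fx_s 18.84 Fz 6.61 lat -0.23 grip 17.4 t 4.98
draw 31.48 Fx_s 8.56 Fz 6.51 lat 0.73 grip 17.3 t 5.15
```

```bash
P='from h import *;pull()'; python3 -c "$P"; python3 -m handwheel '[{"grip":10,"tx":0,"ty":0,"tz":0,"wx":0,"wy":0,"wz":0},{"grip":10,"tx":0,"ty":0,"tz":0,"wx":0,"wy":0,"wz":0}]' >/dev/null; python3 -c "$P"
python3 -m handwheel '[{"grip":10,"tx":0,"ty":0,"tz":1,"wx":0,"wy":0,"wz":0},{"grip":10,"tx":0,"ty":0,"tz":0,"wx":0,"wy":0,"wz":0}]' >/dev/null; python3 -c "$P"
python3 -m handwheel '[{"grip":10,"tx":0,"ty":0,"tz":1,"wx":0,"wy":0,"wz":0},{"grip":10,"tx":0,"ty":0,"tz":0,"wx":0,"wy":0,"wz":0}]' >/dev/null; python3 -c "$P"
```

```text
draw 31.48 Fx_s 8.56 Fz 6.51 lat 0.73 grip 17.3 t 5.15
draw 31.80 Fx_s 11.46 Fz 6.22 lat 1.21 grip 17.1 t 5.32
draw 31.19 Fx_s 8.23 Fz 6.60 lat 1.66 grip 17.5 t 5.48
draw 30.34 Fx_s 7.82 Fz 6.61 lat 1.89 grip 17.2 t 5.65
```

```bash
P='from h import *;pull()'; 
python3 -m handwheel '[{"grip":10,"tx":0,"ty":0,"tz":1,"wx":0,"wy":0,"wz":0},{"grip":10,"tx":0,"ty":0,"tz":0,"wx":0,"wy":0,"wz":0}]' >/dev/null; python3 -c "$P"
python3 -m handwheel '[{"grip":10,"tx":0,"ty":0,"tz":1,"wx":0,"wy":0,"wz":0},{"grip":10,"tx":0,"ty":0,"tz":0,"wx":0,"wy":0,"wz":0}]' >/dev/null; python3 -c "$P"; python3 -m handwheel '[{"grip":10,"tx":0,"ty":0,"tz":0,"wx":0,"wy":0,"wz":0},{"grip":10,"tx":0,"ty":0,"tz":0,"wx":0,"wy":0,"wz":0}]' >/dev/null; python3 -c "$P"
```

```text
draw 29.43 Fx_s 6.90 Fz 6.42 lat 1.76 grip 17.2 t 5.82
draw 28.22 Fx_s 8.44 Fz 5.88 lat 2.07 grip 17.1 t 5.98
draw 28.19 Fx_s 9.41 Fz 6.70 lat 0.85 grip 17.2 t 6.15
```

```bash
P='from h import *;pull()'; 
python3 -m handwheel '[{"grip":10,"tx":0,"ty":0,"tz":-1,"wx":0,"wy":0,"wz":0},{"grip":10,"tx":0,"ty":0,"tz":0,"wx":0,"wy":0,"wz":0},{"grip":10,"tx":0,"ty":0,"tz":0,"wx":0,"wy":0,"wz":0}]' >/dev/null; python3 -c "$P"
python3 -m handwheel '[{"grip":10,"tx":0,"ty":0,"tz":-1,"wx":0,"wy":0,"wz":0},{"grip":10,"tx":0,"ty":0,"tz":0,"wx":0,"wy":0,"wz":0},{"grip":10,"tx":0,"ty":0,"tz":0,"wx":0,"wy":0,"wz":0}]' >/dev/null; python3 -c "$P"
python3 -m handwheel '[{"grip":10,"tx":0,"ty":0,"tz":-1,"wx":0,"wy":0,"wz":0},{"grip":10,"tx":0,"ty":0,"tz":0,"wx":0,"wy":0,"wz":0},{"grip":10,"tx":0,"ty":0,"tz":0,"wx":0,"wy":0,"wz":0}]' >/dev/null; python3 -c "$P"
python3 -m handwheel '[{"grip":10,"tx":0,"ty":0,"tz":-1,"wx":0,"wy":0,"wz":0},{"grip":10,"tx":0,"ty":0,"tz":0,"wx":0,"wy":0,"wz":0},{"grip":10,"tx":0,"ty":0,"tz":0,"wx":0,"wy":0,"wz":0}]' >/dev/null; python3 -c "$P"
```

```text
draw 28.62 Fx_s 12.33 Fz 6.10 lat 0.80 grip 17.6 t 6.40
draw 28.98 Fx_s 17.19 Fz 6.83 lat -1.12 grip 17.2 t 6.65
draw 30.62 Fx_s 10.52 Fz 6.22 lat 0.47 grip 17.3 t 6.90
draw 31.90 Fx_s 10.93 Fz 5.82 lat 0.72 grip 16.9 t 7.15
```

```bash
P='from h import *;pull()'; 
python3 -m handwheel '[{"grip":10,"tx":0,"ty":0,"tz":-1,"wx":0,"wy":0,"wz":0},{"grip":10,"tx":0,"ty":0,"tz":0,"wx":0,"wy":0,"wz":0},{"grip":10,"tx":0,"ty":0,"tz":0,"wx":0,"wy":0,"wz":0}]' >/dev/null; python3 -c "$P"
python3 -m handwheel '[{"grip":10,"tx":0,"ty":0,"tz":-1,"wx":0,"wy":0,"wz":0},{"grip":10,"tx":0,"ty":0,"tz":0,"wx":0,"wy":0,"wz":0},{"grip":10,"tx":0,"ty":0,"tz":0,"wx":0,"wy":0,"wz":0}]' >/dev/null; python3 -c "$P"

```

```text
draw 32.94 Fx_s 10.18 Fz 6.89 lat 1.63 grip 17.6 t 7.40
draw 33.89 Fx_s 11.40 Fz 7.39 lat 0.42 grip 17.4 t 7.65
```

```bash
P='from h import *;pull()'; 
python3 -m handwheel '[{"grip":10,"tx":0,"ty":0,"tz":-1,"wx":0,"wy":0,"wz":0},{"grip":10,"tx":0,"ty":0,"tz":0,"wx":0,"wy":0,"wz":0},{"grip":10,"tx":0,"ty":0,"tz":0,"wx":0,"wy":0,"wz":0}]' >/dev/null; python3 -c "$P"
python3 -m handwheel '[{"grip":10,"tx":0,"ty":0,"tz":-1,"wx":0,"wy":0,"wz":0},{"grip":10,"tx":0,"ty":0,"tz":0,"wx":0,"wy":0,"wz":0},{"grip":10,"tx":0,"ty":0,"tz":0,"wx":0,"wy":0,"wz":0}]' >/dev/null; python3 -c "$P"

```

```text
draw 34.85 Fx_s 10.63 Fz 5.71 lat 0.93 grip 17.2 t 7.90
draw 35.82 Fx_s 11.32 Fz 6.87 lat 0.73 grip 17.2 t 8.15
```

```bash
P='from h import *;pull()'; 
python3 -m handwheel '[{"grip":10,"tx":0,"ty":0,"tz":-1,"wx":0,"wy":0,"wz":0},{"grip":10,"tx":0,"ty":0,"tz":0,"wx":0,"wy":0,"wz":0},{"grip":10,"tx":0,"ty":0,"tz":0,"wx":0,"wy":0,"wz":0}]' >/dev/null; python3 -c "$P"

```

```text
draw 36.80 Fx_s 11.73 Fz 5.80 lat 0.33 grip 17.5 t 8.40
```

```bash
P='from h import *;pull()'; 
python3 -m handwheel '[{"grip":10,"tx":0,"ty":0,"tz":-1,"wx":0,"wy":0,"wz":0},{"grip":10,"tx":0,"ty":0,"tz":0,"wx":0,"wy":0,"wz":0}]' >/dev/null; python3 -c "$P"
python3 -m handwheel '[{"grip":10,"tx":0,"ty":0,"tz":-1,"wx":0,"wy":0,"wz":0},{"grip":10,"tx":0,"ty":0,"tz":0,"wx":0,"wy":0,"wz":0}]' >/dev/null; python3 -c "$P"
python3 -m handwheel '[{"grip":10,"tx":0,"ty":0,"tz":-1,"wx":0,"wy":0,"wz":0},{"grip":10,"tx":0,"ty":0,"tz":0,"wx":0,"wy":0,"wz":0}]' >/dev/null; python3 -c "$P"

```

```text
draw 37.74 Fx_s 11.95 Fz 7.17 lat 1.86 grip 17.3 t 8.57
draw 38.71 Fx_s 12.51 Fz 6.67 lat 0.47 grip 17.1 t 8.73
draw 39.69 Fx_s 12.47 Fz 6.76 lat 1.13 grip 17.6 t 8.90
```

```bash
P='from h import *;pull()'; 
python3 -m handwheel '[{"grip":10,"tx":0,"ty":0,"tz":-1,"wx":0,"wy":0,"wz":0},{"grip":10,"tx":0,"ty":0,"tz":0,"wx":0,"wy":0,"wz":0}]' >/dev/null; python3 -c "$P"
python3 -m handwheel '[{"grip":10,"tx":0,"ty":0,"tz":-1,"wx":0,"wy":0,"wz":0},{"grip":10,"tx":0,"ty":0,"tz":0,"wx":0,"wy":0,"wz":0}]' >/dev/null; python3 -c "$P"

```

```text
draw 40.63 Fx_s 12.86 Fz 6.09 lat 0.82 grip 17.4 t 9.07
draw 41.57 Fx_s 12.49 Fz 6.00 lat 0.49 grip 17.3 t 9.23
```

```bash
P='from h import *;pull()'; 
python3 -m handwheel '[{"grip":10,"tx":0,"ty":0,"tz":-1,"wx":0,"wy":0,"wz":0},{"grip":10,"tx":0,"ty":0,"tz":0,"wx":0,"wy":0,"wz":0}]' >/dev/null; python3 -c "$P"

```

```text
draw 42.55 Fx_s 12.79 Fz 6.80 lat 1.68 grip 17.4 t 9.40
```

```bash
P='from h import *;pull()'; 
python3 -m handwheel '[{"grip":10,"tx":0,"ty":0,"tz":-1,"wx":0,"wy":0,"wz":0},{"grip":10,"tx":0,"ty":0,"tz":0,"wx":0,"wy":0,"wz":0}]' >/dev/null; python3 -c "$P"
python3 -m handwheel '[{"grip":10,"tx":0,"ty":0,"tz":-1,"wx":0,"wy":0,"wz":0},{"grip":10,"tx":0,"ty":0,"tz":0,"wx":0,"wy":0,"wz":0}]' >/dev/null; python3 -c "$P"

```

```text
draw 43.48 Fx_s 13.06 Fz 6.44 lat 1.20 grip 17.2 t 9.57
draw 44.46 Fx_s 13.73 Fz 7.14 lat 0.79 grip 17.4 t 9.73
```

```bash
P='from h import *;pull()'; 
python3 -m handwheel '[{"grip":10,"tx":0,"ty":0,"tz":-1,"wx":0,"wy":0,"wz":0},{"grip":10,"tx":0,"ty":0,"tz":0,"wx":0,"wy":0,"wz":0}]' >/dev/null; python3 -c "$P"

```

```text
draw 45.43 Fx_s 13.71 Fz 7.11 lat 0.89 grip 17.4 t 9.90
```

```bash
P='from h import *;pull()'; 
python3 -m handwheel '[{"grip":10,"tx":0,"ty":0,"tz":-1,"wx":0,"wy":0,"wz":0},{"grip":10,"tx":0,"ty":0,"tz":0,"wx":0,"wy":0,"wz":0}]' >/dev/null; python3 -c "$P"
python3 -m handwheel '[{"grip":10,"tx":0,"ty":0,"tz":-1,"wx":0,"wy":0,"wz":0},{"grip":10,"tx":0,"ty":0,"tz":0,"wx":0,"wy":0,"wz":0}]' >/dev/null; python3 -c "$P"

```

```text
draw 46.38 Fx_s 14.29 Fz 7.57 lat -0.04 grip 17.4 t 10.07
draw 47.36 Fx_s 14.06 Fz 7.39 lat 0.89 grip 17.3 t 10.23
```

```bash
P='from h import *;pull()'; 
python3 -m handwheel '[{"grip":10,"tx":0,"ty":0,"tz":-1,"wx":0,"wy":0,"wz":0},{"grip":10,"tx":0,"ty":0,"tz":0,"wx":0,"wy":0,"wz":0}]' >/dev/null; python3 -c "$P"

```

```text
draw 48.30 Fx_s 14.04 Fz 7.11 lat 0.47 grip 17.6 t 10.40
```

```bash
P='from h import *;pull()'; 
python3 -m handwheel '[{"grip":10,"tx":0,"ty":0,"tz":-1,"wx":0,"wy":0,"wz":0},{"grip":10,"tx":0,"ty":0,"tz":0,"wx":0,"wy":0,"wz":0}]' >/dev/null; python3 -c "$P"
python3 -m handwheel '[{"grip":10,"tx":0,"ty":0,"tz":-1,"wx":0,"wy":0,"wz":0},{"grip":10,"tx":0,"ty":0,"tz":0,"wx":0,"wy":0,"wz":0}]' >/dev/null; python3 -c "$P"

```

```text
draw 49.25 Fx_s 15.06 Fz 6.52 lat 0.32 grip 17.3 t 10.57
draw 50.21 Fx_s 15.40 Fz 7.10 lat 0.91 grip 17.4 t 10.73
```

```bash
P='from h import *;pull()'; 
python3 -m handwheel '[{"grip":10,"tx":0,"ty":0,"tz":-1,"wx":0,"wy":0,"wz":0},{"grip":10,"tx":0,"ty":0,"tz":0,"wx":0,"wy":0,"wz":0}]' >/dev/null; python3 -c "$P"

```

```text
draw 51.27 Fx_s 14.94 Fz 6.43 lat 0.15 grip 17.3 t 10.90
```

```bash
P='from h import *;pull()'; 
python3 -m handwheel '[{"grip":10,"tx":0,"ty":0,"tz":-1,"wx":0,"wy":0,"wz":0},{"grip":10,"tx":0,"ty":0,"tz":0,"wx":0,"wy":0,"wz":0}]' >/dev/null; python3 -c "$P"
python3 -m handwheel '[{"grip":10,"tx":0,"ty":0,"tz":-1,"wx":0,"wy":0,"wz":0},{"grip":10,"tx":0,"ty":0,"tz":0,"wx":0,"wy":0,"wz":0}]' >/dev/null; python3 -c "$P"

```

```text
draw 52.34 Fx_s 14.91 Fz 7.16 lat 1.48 grip 17.5 t 11.07
draw 53.13 Fx_s 15.83 Fz 6.58 lat 0.15 grip 17.3 t 11.23
```

```bash
P='from h import *;pull()'; 
python3 -m handwheel '[{"grip":10,"tx":0,"ty":0,"tz":-1,"wx":0,"wy":0,"wz":0},{"grip":10,"tx":0,"ty":0,"tz":0,"wx":0,"wy":0,"wz":0}]' >/dev/null; python3 -c "$P"

```

```text
draw 53.20 Fx_s 22.31 Fz 6.99 lat 0.08 grip 17.2 t 11.40
```

```bash
P='from h import *;pull()'; 
python3 -m handwheel '[{"grip":10,"tx":0,"ty":0,"tz":1,"wx":0,"wy":0,"wz":0},{"grip":10,"tx":0,"ty":0,"tz":0,"wx":0,"wy":0,"wz":0}]' >/dev/null; python3 -c "$P"
python3 -m handwheel '[{"grip":10,"tx":0,"ty":0,"tz":1,"wx":0,"wy":0,"wz":0},{"grip":10,"tx":0,"ty":0,"tz":0,"wx":0,"wy":0,"wz":0}]' >/dev/null; python3 -c "$P"
python3 -m handwheel '[{"grip":10,"tx":0,"ty":0,"tz":1,"wx":0,"wy":0,"wz":0},{"grip":10,"tx":0,"ty":0,"tz":0,"wx":0,"wy":0,"wz":0}]' >/dev/null; python3 -c "$P"

```

```text
draw 53.01 Fx_s 15.58 Fz 8.25 lat 0.65 grip 17.5 t 11.57
draw 52.19 Fx_s 15.21 Fz 7.27 lat 1.27 grip 17.1 t 11.73
draw 51.24 Fx_s 14.29 Fz 7.25 lat 0.66 grip 17.7 t 11.90
```

```bash
P='from h import *;pull()'; 
python3 -m handwheel '[{"grip":10,"tx":0,"ty":0,"tz":1,"wx":0,"wy":0,"wz":0},{"grip":10,"tx":0,"ty":0,"tz":0,"wx":0,"wy":0,"wz":0}]' >/dev/null; python3 -c "$P"

```

```text
draw 50.92 Fx_s 10.03 Fz 6.44 lat 0.84 grip 17.3 t 12.07
```

```bash
P='from h import *;pull()'; 
python3 -m handwheel '[{"grip":10,"tx":0,"ty":0,"tz":1,"wx":0,"wy":0,"wz":0},{"grip":10,"tx":0,"ty":0,"tz":0,"wx":0,"wy":0,"wz":0}]' >/dev/null; python3 -c "$P"

```

```text
draw 50.68 Fx_s 5.47 Fz 5.17 lat 1.28 grip 17.4 t 12.23
```

The sear holds: the load drops at a constant position of about 50.8 mm. I'll unload the rest and let go.

```bash
P='from h import *;pull()'; 
python3 -m handwheel '[{"grip":10,"tx":0,"ty":0,"tz":0.6,"wx":0,"wy":0,"wz":0},{"grip":10,"tx":0,"ty":0,"tz":0,"wx":0,"wy":0,"wz":0},{"grip":10,"tx":0,"ty":0,"tz":0,"wx":0,"wy":0,"wz":0}]' >/dev/null; python3 -c "$P"
python3 -m handwheel '[{"grip":25,"tx":0,"ty":0,"tz":0,"wx":0,"wy":0,"wz":0},{"grip":40,"tx":0,"ty":0,"tz":0,"wx":0,"wy":0,"wz":0},{"grip":40,"tx":0,"ty":0,"tz":0,"wx":0,"wy":0,"wz":0},{"grip":40,"tx":0,"ty":0,"tz":0,"wx":0,"wy":0,"wz":0}]' >/dev/null; python3 -c "$P"
python3 - <<'E'
from h import *
c=eyes.capture('wrist'); cv2.imwrite('pics/wrist4.png',cv2.convertScaleAbs(c['pixels'][:,:,::-1],alpha=1.8))
E
```

```text
draw 50.55 Fx_s 2.43 Fz 6.45 lat 2.73 grip 17.7 t 12.48
draw 50.55 Fx_s 0.27 Fz 0.25 lat -0.01 grip 39.7 t 12.82
```

View pics/wrist4.png

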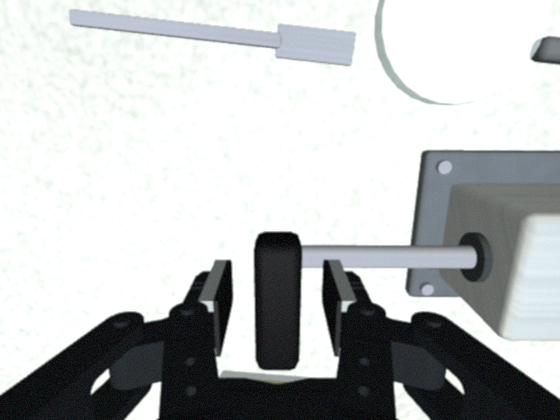

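Handle stays drawn, centred between open jaws and not touched. I'll rise clear, then go over the trip pad with fingers shut.

```bash
python3 -m handwheel '[{"grip":40,"tx":0,"ty":-10,"tz":0,"wx":0,"wy":0,"wz":0},{"grip":40,"tx":0,"ty":-25,"tz":0,"wx":0,"wy":0,"wz":0},{"grip":40,"tx":0,"ty":-25,"tz":0,"wx":0,"wy":0,"wz":0},{"grip":40,"tx":0,"ty":-25,"tz":0,"wx":0,"wy":0,"wz":0},{"grip":20,"tx":0,"ty":0,"tz":0,"wx":0,"wy":0,"wz":0},{"grip":0,"tx":0,"ty":0,"tz":0,"wx":0,"wy":0,"wz":0}]' 20; python3 -c "
from h import *
st([595.2,-31.7,125])"
```

```text
time_s: 13.37
eef_pos: [470.9, -158.4, 168.8]
ee_rot: [-0.7, 0.701, -0.096, 0.098]
force: [-0.4, -0.3, -0.7]
grip_width: 0.194
t 13.37 pos [470.9, -158.4, 168.8] F [-0.39, -0.28, -0.65] Fx_s -0.38 grip 16.6 j [-0.56, 0.31, 1.67, -0.0, 1.15, -1.86]
 rot to +XS [0.0009, 0.0009, 0.003]  -XS [0.0046, -3.1407, -0.0014]  toolx [0.962, -0.272, 0.003] toolz [0.272, 0.962, -0.001]
 shift tool [84.9, 43.9, 155.8]
```

```bash
python3 -m handwheel '[{"grip":0,"tx":17,"ty":0,"tz":31,"wx":0,"wy":0,"wz":0},{"grip":0,"tx":17,"ty":0,"tz":31,"wx":0,"wy":0,"wz":0},{"grip":0,"tx":17,"ty":0,"tz":31,"wx":0,"wy":0,"wz":0},{"grip":0,"tx":17,"ty":0,"tz":31,"wx":0,"wy":0,"wz":0},{"grip":0,"tx":17,"ty":0,"tz":32,"wx":0,"wy":0,"wz":0},{"grip":0,"tx":0,"ty":20,"tz":0,"wx":0,"wy":0,"wz":0},{"grip":0,"tx":0,"ty":20,"tz":0,"wx":0,"wy":0,"wz":0},{"grip":0,"tx":0,"ty":0,"tz":0,"wx":0,"wy":0,"wz":0},{"grip":0,"tx":0,"ty":0,"tz":0,"wx":0,"wy":0,"wz":0}]' 20; python3 -c "
from h import *
st([595.2,-31.7,100])
for n in ('wrist','top','side'):
    c=eyes.capture(n); cv2.imwrite(f'pics/{n}5.png',cv2.convertScaleAbs(c['pixels'][:,:,::-1],alpha=1.8))
    print(n,proj(c,np.array([595.2,-31.7,98.])))
"
```

```text
time_s: 14.12
eef_pos: [594.0, -31.1, 126.2]
ee_rot: [0.7, -0.7, 0.098, -0.096]
force: [-0.2, -0.4, 1.3]
grip_width: 0.004
t 14.12 pos [594.0, -31.1, 126.2] F [-0.23, -0.37, 1.31] Fx_s -0.42 grip 0.3 j [-0.25, 0.56, 1.41, -0.0, 1.17, -1.54]
 rot to +XS [0.0001, 0.0008, -0.0032]  -XS [-0.0051, -3.1408, -0.0002]  toolx [0.962, -0.272, -0.003] toolz [0.272, 0.962, -0.0]
 shift tool [1.4, 26.2, -0.3]
wrist [277.16975628 255.96004315]
top [339.43366539 194.4407268 ]
side [294.15785037 174.83862132]
```

View pics/wrist5.png

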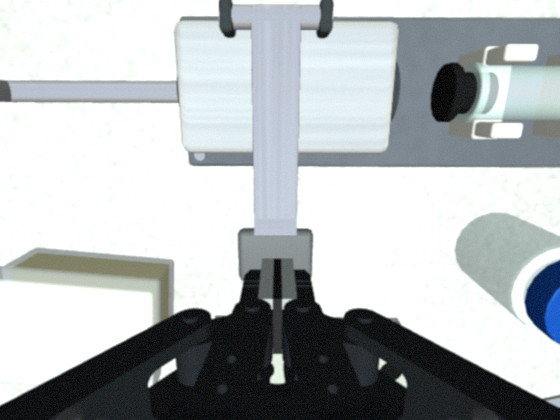

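View pics/side5.png

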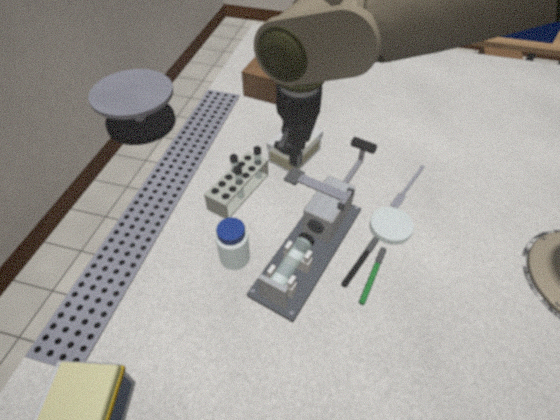

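Wrist view: closed fingers over the pad (240–312, 230–280); striker still drawn, stopper untouched. I'll press down.

```bash
P='from h import *;s=sense();print(s["eef_pos"].round(1) if hasattr(s["eef_pos"],"round") else s["eef_pos"],np.round(s["force"],1),round(s["time_s"],2))'
python3 -m handwheel '[{"grip":0,"tx":1,"ty":10,"tz":0,"wx":0,"wy":0,"wz":0},{"grip":0,"tx":0,"ty":8,"tz":0,"wx":0,"wy":0,"wz":0},{"grip":0,"tx":0,"ty":4,"tz":0,"wx":0,"wy":0,"wz":0},{"grip":0,"tx":0,"ty":0,"tz":0,"wx":0,"wy":0,"wz":0}]' >/dev/null; python3 -c "$P"
python3 -m handwheel '[{"grip":0,"tx":0,"ty":2,"tz":0,"wx":0,"wy":0,"wz":0},{"grip":0,"tx":0,"ty":2,"tz":0,"wx":0,"wy":0,"wz":0},{"grip":0,"tx":0,"ty":0,"tz":0,"wx":0,"wy":0,"wz":0}]' >/dev/null; python3 -c "$P"
python3 -m handwheel '[{"grip":0,"tx":0,"ty":2,"tz":0,"wx":0,"wy":0,"wz":0},{"grip":0,"tx":0,"ty":2,"tz":0,"wx":0,"wy":0,"wz":0},{"grip":0,"tx":0,"ty":0,"tz":0,"wx":0,"wy":0,"wz":0}]' >/dev/null; python3 -c "$P"
```

```text
[595.1 -31.4 103.9] [-0.5 -0.2 -0.4] 14.6
[595.7 -31.4 101.1] [-0.7  0.1 -0.1] 14.85
[595.9 -31.5  97.2] [0.5 0.6 0.6] 15.1
```

```bash
P='from h import *;s=sense();print(s["eef_pos"].round(1) if hasattr(s["eef_pos"],"round") else s["eef_pos"],np.round(s["force"],1),round(s["time_s"],2))'
python3 -m handwheel '[{"grip":0,"tx":0,"ty":2,"tz":0,"wx":0,"wy":0,"wz":0},{"grip":0,"tx":0,"ty":2,"tz":0,"wx":0,"wy":0,"wz":0},{"grip":0,"tx":0,"ty":0,"tz":0,"wx":0,"wy":0,"wz":0}]' >/dev/null; python3 -c "$P"
python3 -m handwheel '[{"grip":0,"tx":0,"ty":2,"tz":0,"wx":0,"wy":0,"wz":0},{"grip":0,"tx":0,"ty":2,"tz":0,"wx":0,"wy":0,"wz":0},{"grip":0,"tx":0,"ty":0,"tz":0,"wx":0,"wy":0,"wz":0}]' >/dev/null; python3 -c "$P"
```

```text
[596.  -31.5  93.9] [-1.8  0.3  6.1] 15.35
[596.  -31.5  89.9] [-1.1  0.2  4.7] 15.6
```

```bash
P='from h import *;s=sense();print(s["eef_pos"].round(1) if hasattr(s["eef_pos"],"round") else s["eef_pos"],np.round(s["force"],1),round(s["time_s"],2))'
python3 -m handwheel '[{"grip":0,"tx":0,"ty":1,"tz":0,"wx":0,"wy":0,"wz":0},{"grip":0,"tx":0,"ty":1,"tz":0,"wx":0,"wy":0,"wz":0},{"grip":0,"tx":0,"ty":0,"tz":0,"wx":0,"wy":0,"wz":0}]' >/dev/null; python3 -c "$P"
```

```text
[595.9 -31.5  87.8] [0.2 0.3 3.5] 15.85
```

```bash
P='from h import *;s=sense();print(s["eef_pos"].round(1) if hasattr(s["eef_pos"],"round") else s["eef_pos"],np.round(s["force"],1),round(s["time_s"],2))'
python3 -m handwheel '[{"grip":0,"tx":0,"ty":1,"tz":0,"wx":0,"wy":0,"wz":0},{"grip":0,"tx":0,"ty":1,"tz":0,"wx":0,"wy":0,"wz":0},{"grip":0,"tx":0,"ty":0,"tz":0,"wx":0,"wy":0,"wz":0}]' >/dev/null; python3 -c "$P"
python3 -c "
from h import *
for n in ('wrist','side'):
    c=eyes.capture(n); cv2.imwrite(f'pics/{n}6.png',cv2.convertScaleAbs(c['pixels'][:,:,::-1],alpha=1.8))
"
```

```text
[595.8 -31.5  85.2] [0.2 0.1 3.4] 16.1
```

View pics/wrist6.png

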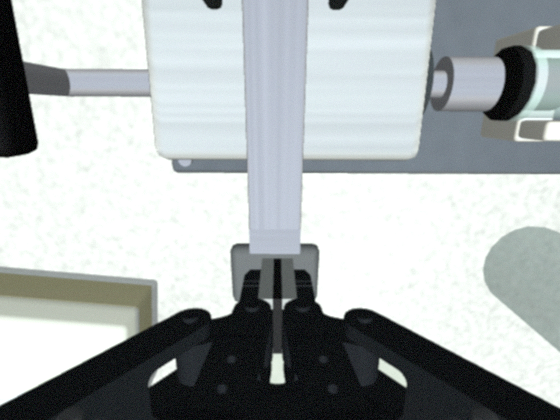

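It has fired: the handle is forward again and the hammer sits at the stopper. I'll lift off and inspect.

```bash
python3 -m handwheel '[{"grip":0,"tx":0,"ty":-8,"tz":0,"wx":0,"wy":0,"wz":0},{"grip":0,"tx":0,"ty":-15,"tz":0,"wx":0,"wy":0,"wz":0},{"grip":0,"tx":0,"ty":-25,"tz":0,"wx":0,"wy":0,"wz":0},{"grip":0,"tx":0,"ty":-25,"tz":0,"wx":0,"wy":0,"wz":0},{"grip":0,"tx":0,"ty":-25,"tz":0,"wx":0,"wy":0,"wz":0},{"grip":0,"tx":0,"ty":-10,"tz":20,"wx":0,"wy":0,"wz":0},{"grip":0,"tx":0,"ty":0,"tz":20,"wx":0,"wy":0,"wz":0},{"grip":0,"tx":0,"ty":0,"tz":20,"wx":0,"wy":0,"wz":0},{"grip":0,"tx":0,"ty":0,"tz":0,"wx":0,"wy":0,"wz":0}]'; python3 -c "
from h import *
st()
for n in ('wrist','side','top'):
    c=eyes.capture(n); cv2.imwrite(f'pics/{n}7.png',cv2.convertScaleAbs(c['pixels'][:,:,::-1],alpha=1.8))
    for x in (86,94,100): print(n,x,proj(c,ORG+XS*x+[0,0,55]).round(1))
"
python3 - <<'E'
import cv2
w=cv2.imread("pics/wrist7.png"); s=cv2.imread("pics/side7.png")[140:330,240:430]; s0=cv2.convertScaleAbs(cv2.imread("pics/side0.png")[140:330,240:430],alpha=1.8)
cv2.imwrite("pics/cmp.png",cv2.resize(cv2.hconcat([s0,s]),(800,400),interpolation=cv2.INTER_CUBIC))
E
```

```text
time_s: 16.95
eef_pos: [612.2, 29.2, 193.5]
ee_rot: [0.701, -0.7, 0.096, -0.096]
force: [0.4, 0.0, 0.6]
grip_width: -0.001
t 16.95 pos [612.2, 29.2, 193.5] F [0.4, 0.05, 0.56] Fx_s 0.16 grip -0.0 j [-0.14, 0.54, 1.27, 0.0, 1.34, -1.44]
 rot to +XS [-0.0008, 0.0035, -0.0003]  -XS [-0.0005, -3.1381, 0.0013]  toolx [0.963, -0.27, -0.0] toolz [0.27, 0.963, 0.001]
wrist 86 [321.4  93.4]
wrist 94 [331.9  93.4]
wrist 100 [339.7  93.5]
side 86 [307.5 238.6]
side 94 [305.5 241.6]
side 100 [304.  243.9]
top 86 [273.8 229.1]
top 94 [269.5 228. ]
top 100 [266.4 227.2]
```

View pics/wrist7.png

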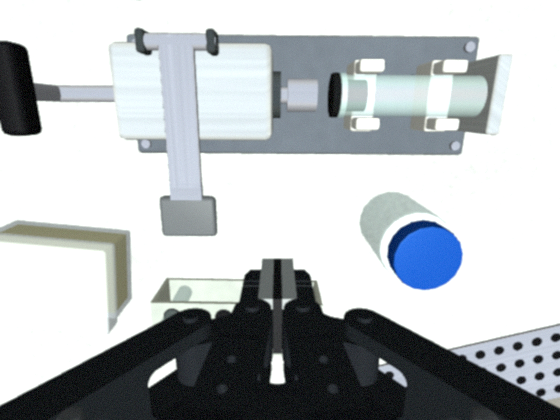

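View pics/cmp.png

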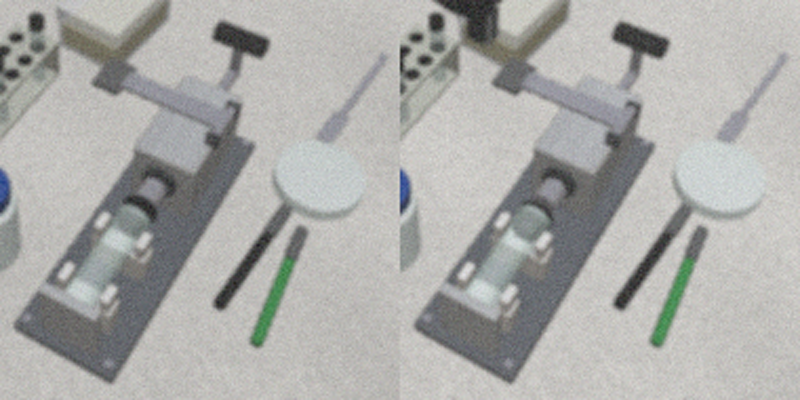

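```bash
python3 - <<'E'
import cv2
w=cv2.imread("pics/wrist7.png")[55:135,260:400]; cv2.imwrite("pics/w7c.png",cv2.convertScaleAbs(cv2.resize(w,(798,456),interpolation=cv2.INTER_CUBIC),alpha=0.8))
t0=cv2.convertScaleAbs(cv2.imread("pics/top0.png")[190:260,230:330],alpha=1.8);t7=cv2.imread("pics/top7.png")[190:260,230:330]
cv2.imwrite("pics/t7c.png",cv2.resize(cv2.hconcat([t0,t7]),(800,280),interpolation=cv2.INTER_CUBIC))
E
```

```text
(no output)
```

View pics/w7c.png

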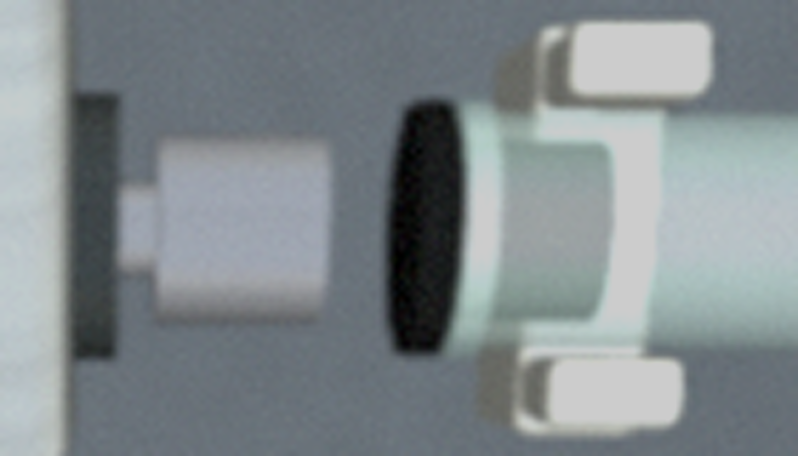

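View pics/t7c.png

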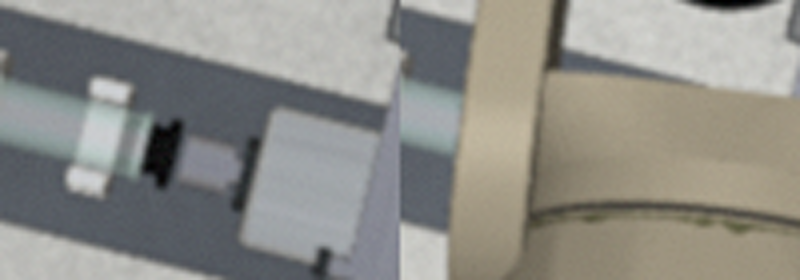

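View pics/top7.png

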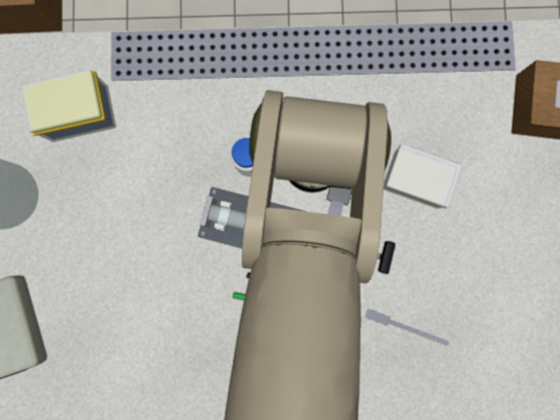

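The flange sits flush against the rim with no gap and the hammer clear of it. The arm is clear and the bystanders I can see haven't moved.

```bash
python3 -c "
from rig import ctrl
print(ctrl.finish_job())"
```

```text
the job is handed in; nothing more can be done
None
```

The striker was cocked and fired, and the stopper now looks fully home; I handed the job in at about 17 s of the 51 s allowed.

- **Cocking:** I drew the handle back in 1 mm steps. The pull jumped to about 22 N at 53.2 mm, where I took it to be just touching the back stop. Easing back, the load fell off with the handle held at about 50.7 mm, so the sear had caught. I let go and the handle stayed drawn.
- **Unexplained bump:** At about 29 mm the pull peaked at 17 to 19 N on two passes, more than the 4 N the sear should add. It did not catch there when I eased back, so I kept drawing.
- **Firing:** I pressed the pad down about 13 mm with the closed fingers, with 3 to 6 N, and the striker fired. I did not touch the stopper or push the striker.
- **Last checks:** In the wrist view the stopper's flange sits flush on the tube rim. The hammer is back at rest about 10 mm clear of it, and the trip lever is up again. The tool force was near zero.
- **Not fully checked:** The arm blocked the middle of the last top view, so I did not get a second overhead look at the stopper. In the side view the spatula, dish and both pens looked unmoved. I compared the jar, rack and tip box less closely, but saw no sign of contact.

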